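# Release the ratchet and open the wide board clamp

## Robot

A 7-joint arm with a two-finger parallel gripper is mounted at the origin on the work surface; the furniture and walls round the work are solid. World frame = base frame: x ahead of the robot, y to its left, z up, the work surface at z = 0. Lengths are in m, angles in rad, forces in N, time in s.
With the tool pointing down it reaches from about 0.4 to 0.85 m from the base axis. Payload 6.9 kg.
Tool frame: the origin (TCP) lies midway between the tips of the shut fingers; the grasp point (between the pads) lies behind it (ctrl.pinch_z is the z of the grasp point in the tool frame, in m); z points along the fingers, y is the direction in which the jaws open and shut (so a half turn about z gives the same grasp; the last joint's range is limited). The gripper opens to 85 mm and grips with 20 to 120 N. Pads are 22 mm wide; open, the fingers measure 114 mm over their backs; the gripper's body (76 mm by 85 mm) begins 54 mm behind the grasp point. The pads swing forward as they close: fully open they stand 13 mm farther back than shut.
Start: joints at [1.208, 0.507, -0.238, 1.5, 0.126, 1.149, -0.155], TCP at [0.282, -0.558, 0.231] pointing down, gripper open.
Joint ranges: [-3.08, 3.08], [-0.24, 2.05], [-1.43, 1.35], [0, 2.5], [-1.52, 4.66], [0.17, 1.96], [-2.89, 2.89]. Speed limits (rad/s): [2.39, 2.39, 3.14, 3.14, 3.14, 3.14, 3.14].

## Interface

Orientations are given as a unit quaternion [w, x, y, z].
In Python, from station import ctrl, get_state, vision, ticket, models gives the robot as it stands. Calls block until the motion is done:
- ctrl.movep(position, orientation): joint-space move of the TCP to a pose.
- ctrl.movel(position, frame=None, max_speed=0.15): straight line of the TCP; frame=None keeps the orientation; max_speed is the mean speed in m/s.
- ctrl.set_joints(angles): joint-space move.
- ctrl.ungrasp() and ctrl.close_gripper(force=None): open the fingers fully, or close them until they stop; force is the grip in N (None keeps the last).
- ctrl.pause(seconds).
- ctrl.ik(position, orientation): joint angles nearest the present ones, or None.
- get_state(): the state.
- vision.grab_frame(name): name is "scene" or "top" or "wrist"; returns (picture, depth): 384x512x3 uint8, blue, green, red; 384x512 float32, m along the optical axis (not along the pixel's ray), 0 where there is no reading.
- vision.camera_info(name): a dict with "mtx" (3x3 intrinsics, pixels), "R" (3x3) and "t" (3): a world point X has camera coordinates R X + t; the wrist camera has in their place "hand_eye" (4x4, takes a point from camera to tool coordinates, whose origin is the TCP and whose axes are the flange's). Camera axes: x right, y down, z forward; pixel columns grow to the right and rows downward; lengths in m; the calibration is good to about 2 mm. The wrist camera is an equidistant fisheye: a pixel r from the principal point sees the ray r / f radians off the axis. A picture is of the moment at which its call begins: read the wrist's pose just before it. camera_info takes no time and is no camera call.
A pose or a line that the arm cannot do raises ctrl.Unreachable and nothing moves.
- ticket.close_job(): hands the job in, once; it reports no verdict.
Trained networks look in the newest picture that a camera, given by its name, has taken for a name from the list of things; names that differ only in an ending like _2 or _b are one class to them, and where a whole thing is asked for, a point or a joint stands for the part that bears it (a point fixed in the world has none). Each returns a list of dicts, best first, with "p" (0 to 1); they miss things now and then, are a little off and sometimes report something else, mostly with a low value. They report only what shows in the picture. A call takes as long as a camera call.
- models.recognise(camera, target): "point" ([column, row] in pixels, amid what is visible of it).
- models.masks_of(camera, target): "mask" (384x512 bool, what is visible of it) and "point" ([column, row] in pixels, amid what is visible of it).
The state is a dict: "time": time; "qpos": joint angles; "qd": joint speeds; "tau": joint torques, N m; "tcp_pos": TCP position; "eef_rot": TCP orientation; "contact_force": force on the tool from outside, world axes, zero at the start; "wrist_torque": the same for the moment, N m; "width": finger opening in m.
Only numpy, scipy, OpenCV 4.12 (cv2) and the standard library are available. Lean on these libraries where they do the work, as an engineer would, in place of code of your own. Each camera call takes 0.05 s, during which the arm holds its last target.

## Task

Two ratchet clamps for mosaic sample boards stand on the desk, both left closed; open the wider one all the way so that the next board can be laid in it. Throw its pawl lever over to the released side, where it stays by its own weight, then slide the jaw away from the fixed fence until it stops. Leave the narrower clamp as it is.

Things in the scene. Friction and masses are not known exactly. Their poses are not given: they have to be found in the camera images.
- wide: Wide clamp, fixed to the desk: plywood plate 315 x 150 x 12 mm, wooden fence (52 mm high) across one end, a 144 mm wide wooden jaw (54 mm high) parallel to it, a toothed steel bar behind the jaw that runs under the pawl at the other end. Origin: under the plate's middle, on the desk. x is the opening direction, level, from fence to pawl; z up. The fence is 143 mm from it along -x.
- wide_knob (a point): Centre of the upright black knob on the wide clamp's jaw, for pushing the jaw. The knob is 25 mm in diameter at its top, 21 mm at its waist, and stands from 54 to 95 mm above the desk; this point lies on its axis, 75 mm up. The jaw slides along the clamp's x only.
- wide_lever (a point): Centre of the 22 mm black ball on the wide clamp's pawl lever. Level pivot across the clamp, 46 mm above the desk, 60 mm from the ball, 120 mm along x from the clamp's origin. Locked, the lever leans 40 degrees towards the fence (ball 39 mm before the pivot, 92 mm up); released, 40 degrees the other way. Push the ball level along x (about 1 N): 10 mm past upright it falls over and stays.
- wide_jaw (a joint): Opening of the wide clamp's jaw in m: 0 closed, 0.1 against its stop, fully open; it starts between 0.005 and 0.03. It needs about 3 N to slide and stays where it is left. With the pawl locked it moves freely towards the fence, but at most 10 mm away from it. The knob is 71 mm on the fence side of the clamp's origin when this reads 0.
- wide_pawl (a joint): Angle of the wide clamp's pawl in rad: 0 to 0.15 locked (its toe lies in or on the teeth), 1.4 thrown fully over, released.
- narrow_knob (a point): The same point on the jaw knob of the narrow clamp, which is built like the wide one but on a plate 90 mm wide with a jaw 84 mm wide. It is to be left alone.
- narrow_pawl (a joint): Angle of the narrow clamp's pawl in rad, as for the wide one: 0 to 0.15 locked.

How it is judged:
On the way, in this order (a step that is already met when the one before it is completed fails the run):
1. the wide clamp's pawl is thrown over to the released side (value of joint wide_pawl above 1.1 rad), for 0.2 s.
2. then the wide clamp's jaw is slid open (value of joint wide_jaw above 0.085 m), for 0.2 s.
At the end, for the whole second after the job is handed in: The wide clamp's pawl lies thrown over on the released side (beyond 1.1 rad) and its jaw stands still within 15 mm of its open stop; the narrow clamp's pawl is still locked and its jaw within 20 mm of where it was (value of joint wide_pawl above 1.1 rad and value of joint wide_jaw above 0.085 m and velocity of joint wide_jaw below 0.01 m/s and value of joint narrow_pawl below 0.5 rad and distance of narrow_knob from where it was at the start of the episode below 0.02 m); the robot touches nothing.
It fails at once if the narrow clamp's pawl is lifted out or its jaw is moved by more than 20 mm (value of joint narrow_pawl above 0.5 rad or distance of narrow_knob from where it was at the start of the episode above 0.02 m).
It also fails if it takes over 35 s, if anything falls off the work surface, if the arm or the gripper's body presses on something with over 40 N, if the wrist force passes 120 N, or if a joint passes its speed limit or range.

## Working session

There is one attempt and no reset: what is moved stays moved. The work goes in short steps, each a Python script; the robot and the scene stay as the last script left them, time stands still between calls to the robot, and variables do not carry over. Pictures are saved under pics/ and viewed, and the job is handed in when it is done.

```bash
mkdir -p pics; ls
python3 - <<'E'
from station import ctrl, get_state, vision, ticket, models
import cv2,numpy as np
s=get_state();print(s['time'],s['tcp_pos'],s['eef_rot'],s['width'],ctrl.pinch_z)
for n in ("top","scene"):
    im,d=vision.grab_frame(n);cv2.imwrite(f"pics/{n}0.png",im);np.savez(f"{n}0.npz",im=im,d=d)
    i=vision.camera_info(n);print(n,np.array(i['mtx']).round(1).tolist(),(-np.array(i['R']).T@i['t']).round(3))
    K=np.array(i['mtx']);R=np.array(i['R']);t=np.array(i['t'])
    for tg in ("wide","wide_knob","wide_lever","narrow_knob"):
        for r in models.recognise(n,tg)[:3]:
            u,v=map(int,r['point']);z=d[v,u]
            X=R.T@(np.linalg.inv(K)@[u,v,1]*z-t)
            print(n,tg,round(r['p'],2),u,v,X.round(3))
print(get_state()['time'])
E
```

```text
pics
0.0 [ 0.2820883  -0.55718394  0.23043908] [-8.32253982e-04  9.72651774e-01  2.32266622e-01 -2.25561020e-04] 0.08525758183648494 -0.0187
top [[372.7, 0.0, 247.4], [0.0, 372.7, 192.4], [0.0, 0.0, 1.0]] [ 0.486 -0.019  0.921]
top wide 0.69 316 190 [ 0.534 -0.182  0.037]
top wide_knob 0.32 168 198 [0.519 0.175 0.013]
top wide_lever 0.45 321 151 [ 0.616 -0.183  0.103]
scene [[388.4, 0.0, 248.4], [0.0, 388.4, 192.1], [0.0, 0.0, 1.0]] [0.109 0.51  0.694]
scene wide 0.62 293 179 [ 0.483 -0.124  0.054]
scene wide_knob 0.84 297 169 [ 0.509 -0.184  0.034]
scene wide_lever 0.47 261 140 [ 0.633 -0.187  0.07 ]
scene narrow_knob 0.86 207 242 [0.509 0.158 0.055]
scene narrow_knob 0.68 150 225 [0.643 0.201 0.051]
0.5
```

```bash
python3 -c "
import cv2
for n in('top','scene'):
    cv2.imwrite(f'pics/{n}0b.png',cv2.resize(cv2.imread(f'pics/{n}0.png'),(800,600),interpolation=cv2.INTER_CUBIC))"
```

```text
(no output)
```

View pics/top0b.png

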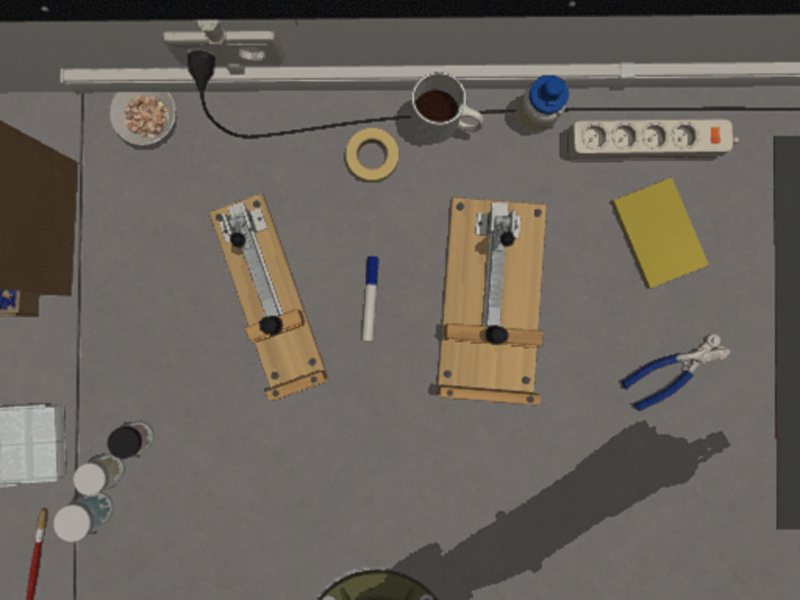

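View pics/scene0b.png

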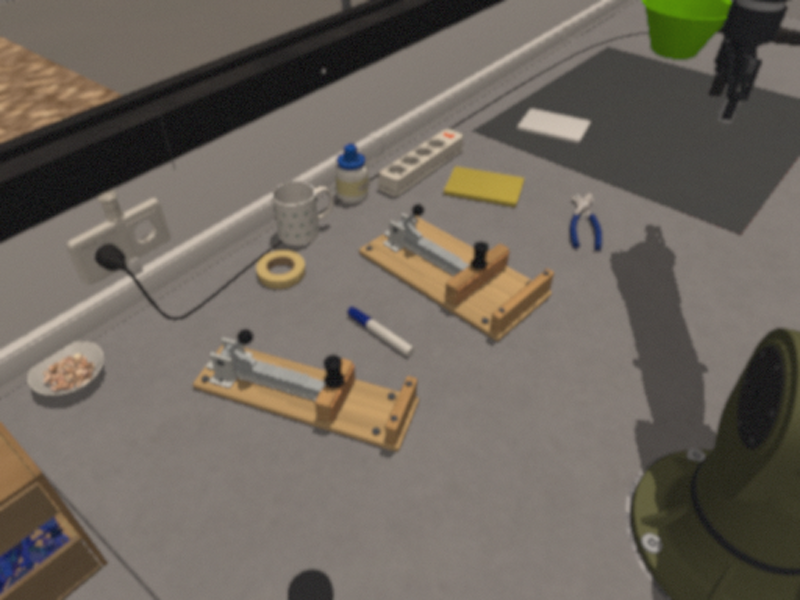

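The clamp with the wide plate is on the right in the top view (plate about (440–546, 198–403) in the 800 px picture). Its fence is nearest the robot, the ball is at (507,239) and the knob at (497,335). I'll now measure these more precisely.

```bash
cat > h.py <<'E'
import numpy as np,cv2
from station import vision
def plane(n,u,v,z):
    i=vision.camera_info(n);K=np.array(i['mtx']);R=np.array(i['R']);t=np.array(i['t'])
    c=-R.T@t;r=R.T@np.linalg.inv(K)@[u,v,1.]
    return c+r*(z-c[2])/r[2]
def proj(n,X):
    i=vision.camera_info(n);K=np.array(i['mtx']);p=K@(np.array(i['R'])@X+i['t']);return p[:2]/p[2]
E
python3 - <<'E'
from h import *
f=np.load('top0.npz');im=f['im'];d=f['d']
g=im.max(2)
for nm,(u0,v0),z in (("ball",(324,153),.100),("knob",(318,214),.095)):
    m=np.zeros(g.shape,np.uint8);m[v0-14:v0+14,u0-14:u0+14]=(g[v0-14:v0+14,u0-14:u0+14]<45)
    n,l,st,c=cv2.connectedComponentsWithStats(m)
    for k in range(1,n):
        if st[k,4]>10: print(nm,st[k],c[k],plane("top",*c[k],z))
b,gr,r=[im[...,k].astype(int) for k in range(3)]
m=((r-b)>35).astype(np.uint8);m[:, :270]=0;m[:,360:]=0;m[:120]=0;m[265:]=0
n,l,st,c=cv2.connectedComponentsWithStats(m);print(st)
ys,xs=np.nonzero(m);
pts=np.array([plane("top",x,y,.012) for x,y in zip(xs,ys)])
# edges by row, at rows of bare plate
L=[];Rr=[]
for v in range(136,246):
    x=np.nonzero(m[v])[0]
    if len(x)>20:L.append((x[0]-.5,v));Rr.append((x[-1]+.5,v))
for nm,E in(("L",L),("R",Rr)):
    P=np.array([plane("top",u,v,.012) for u,v in E if not 202<v<226])
    k=np.polyfit(P[:,0],P[:,1],1);res=P[:,1]-np.polyval(k,P[:,0]);ok=abs(res)<.002
    k=np.polyfit(P[ok,0],P[ok,1],1);print(nm,k,ok.sum(),len(P),"x range",P[:,0].min(),P[:,0].max())
cv2.imwrite('pics/crop1.png',cv2.resize(im[110:275,260:370],None,fx=3.6,fy=3.6,interpolation=cv2.INTER_CUBIC))
cv2.imwrite('pics/mask1.png',cv2.resize(m[110:275,260:370]*255,None,fx=3.6,fy=3.6))
E
```

```text
ball [320 148   9   9  58] [323.84482759 152.36206897] [ 0.61350459 -0.18949093  0.1       ]
knob [311 209  13  11 119] [316.88235294 213.92436975] [ 0.47735431 -0.17233114  0.095     ]
[[     0      0    512    384 190124]
 [   280    126     70    133   6484]]Traceback (most recent call last):
  File "<stdin>", line 13, in <module>
  File "h.py", line 4, in plane
    i=vision.camera_info(n);K=np.array(i['mtx']);R=np.array(i['R']);t=np.array(i['t'])
ValueError: time passes only in moves, steps and waits
```

```bash
sed -i '3,$d' h.py
cat >> h.py <<'E'
from functools import lru_cache
@lru_cache(None)
def cam(n):
    i=vision.camera_info(n);return np.array(i['mtx']),np.array(i['R']),np.array(i['t'])
def plane(n,u,v,z):
    K,R,t=cam(n);c=-R.T@t;r=R.T@np.linalg.inv(K)@[u,v,1.]
    return c+r*(z-c[2])/r[2]
def proj(n,X):
    K,R,t=cam(n);p=K@(R@X+t);return p[:2]/p[2]
E
python3 - <<'E'
from h import *
f=np.load('top0.npz');im=f['im'];d=f['d']
b,gr,r=[im[...,k].astype(int) for k in range(3)]
m=((r-b)>35).astype(np.uint8);m[:, :270]=0;m[:,360:]=0;m[:120]=0;m[265:]=0
for nm in "LR":
    E=[]
    for v in range(130,246):
        x=np.nonzero(m[v])[0]
        if len(x)>20 and not 202<v<226:E.append((x[0]-.5 if nm=="L" else x[-1]+.5,v))
    P=np.array([plane("top",u,v,.012) for u,v in E])
    k=np.polyfit(P[:,0],P[:,1],1)
    for _ in range(3):
        ok=abs(P[:,1]-np.polyval(k,P[:,0]))<.002;k=np.polyfit(P[ok,0],P[ok,1],1)
    print(nm,k,ok.sum(),len(P),"xr",P[:,0].min(),P[:,0].max())
ys,xs=np.nonzero(m);print(plane("top",315,ys.min()-.5,.012),plane("top",315,ys.max(),.052))
cv2.imwrite('pics/crop1.png',cv2.resize(im[110:275,260:370],None,fx=3.6,fy=3.6,interpolation=cv2.INTER_CUBIC))
E
```

```text
L [-0.090955   -0.05999877] 93 93 xr 0.40220671556683785 0.683494619433443
R [-0.09154629 -0.20948466] 92 93 xr 0.40066082413117654 0.6821302441126693
[ 0.69401638 -0.18737772  0.012     ] [ 0.37513153 -0.17399579  0.052     ]
```

View pics/crop1.png

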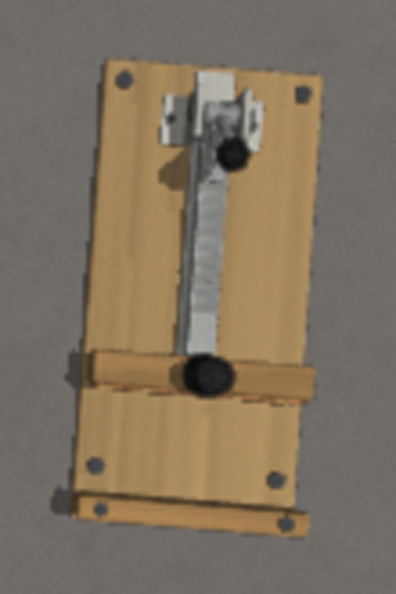

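```bash
cat >> h.py <<'E'
YAW=-0.0911
ux=np.array([np.cos(YAW),np.sin(YAW)])
O=np.array([0.529,-0.1347-0.0912*0.529])
Q=[0,np.cos(YAW/2),np.sin(YAW/2),0]
def W(lx,z): return [*(O+ux*lx),z]
E
python3 - <<'E'
from h import *
from station import *
from station import ctrl,get_state,models
print(W(0.081,.092),W(-.052,.075))
ctrl.close_gripper()
print(ctrl.ik(W(.036,.2),Q))
ctrl.movep(W(.036,.2),Q)
s=get_state();print(s['time'],s['tcp_pos'],s['width'],s['contact_force'])
ctrl.movel(W(.036,.088),max_speed=.12)
s=get_state();print(s['time'],s['tcp_pos'],s['contact_force'])
im,d=vision.grab_frame("scene");cv2.imwrite("pics/s1.png",cv2.resize(im[60:260,150:400],None,fx=3,fy=3))
E
```

```text
[np.float64(0.6096641143901942), np.float64(-0.19031369745115662), 0.092] [np.float64(0.4772156302680235), np.float64(-0.17821414978444264), 0.075]
[ 0.40508599  0.48450401 -0.19936752  1.63105102  0.10737293  1.03677075
 -1.48854668]
2.975 [ 0.56448108 -0.18763427  0.20006357] -0.00017115330697540932 [0.11098616 0.44622608 1.03355668]
4.0583 [ 0.5653418  -0.18641618  0.08870086] [0.70119193 0.32207664 0.23561522]
```

View pics/s1.png

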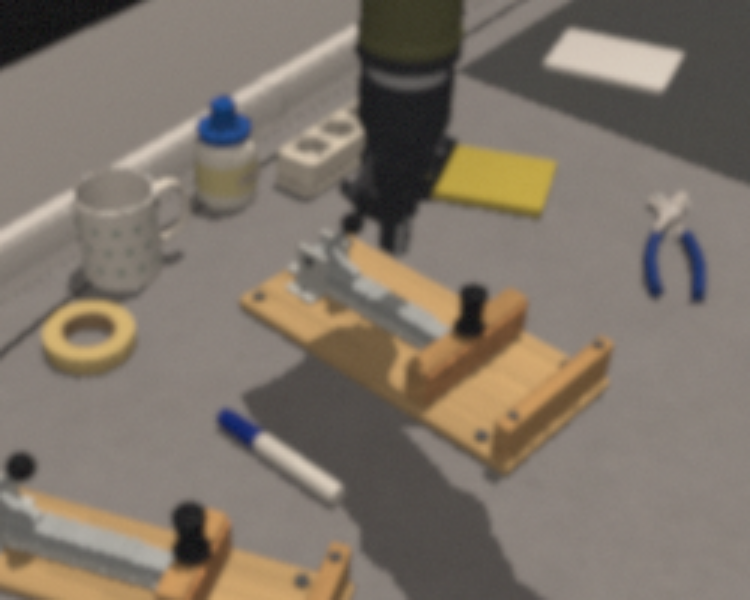

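The closed fingers at (395,240) are on the fence side of the ball at (350,222), above the bar and clear of it. I'll push the ball next.

Run:
```python
from h import *
from station import ctrl,get_state
for lx in (.075,.100,.118):
    ctrl.movel(W(lx,.088),max_speed=.08)
    s=get_state();print(round(s['time'],2),s['tcp_pos'].round(4) if hasattr(s['tcp_pos'],'round') else s['tcp_pos'],np.round(s['contact_force'],2))
ctrl.movel(W(.06,.088),max_speed=.12)
ctrl.movel(W(.02,.17),max_speed=.15)
for n,c in(("scene",(60,260,150,400)),("top",(110,275,230,400))):
    im,d=vision.grab_frame(n);cv2.imwrite(f"pics/{n}2.png",cv2.resize(im[c[0]:c[1],c[2]:c[3]],None,fx=3,fy=3))
print(get_state()['time'])
```

```text
4.75 [ 0.6034 -0.1897  0.0879] [ 0.32 -0.39 -0.04]
5.22 [ 0.6283 -0.192   0.0878] [ 0.25  0.26 -0.24]
5.59 [ 0.6462 -0.1936  0.0878] [-0.11  0.47  0.04]
7.0833
```

View pics/scene2.png

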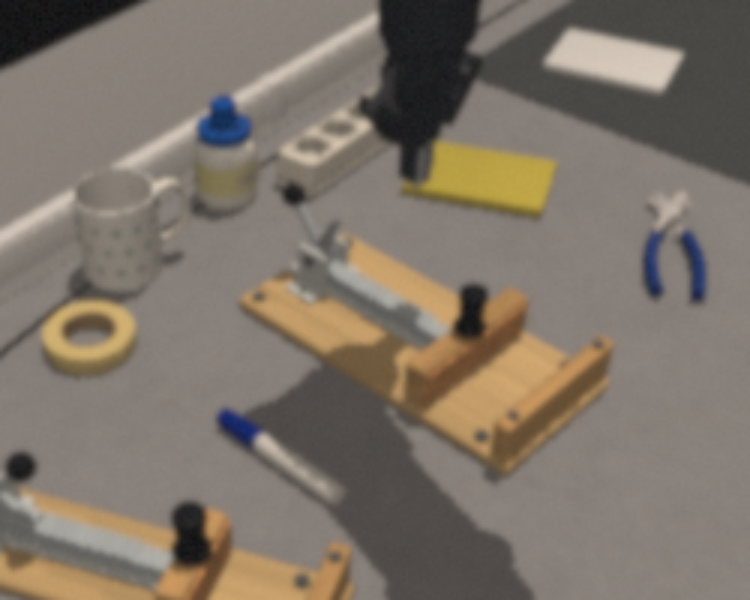

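View pics/top2.png

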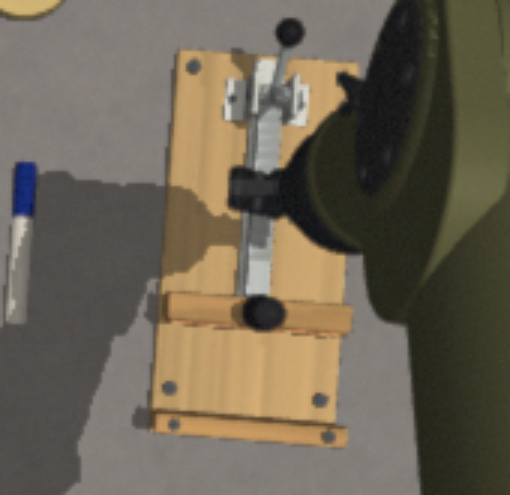

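The pawl is thrown over: the ball is now at (292,193) in the scene crop, on the far side of the pivot. Next is the knob.

Run:
```python
from h import *
from station import ctrl,get_state
def st(l):
    s=get_state();p=np.array(s['tcp_pos'])
    f=np.array(s['contact_force']);print(l,round(s['time'],2),"lx",round(float((p[:2]-O)@ux),4),p[2].round(4),f.round(1));return f[:2]@ux
ctrl.movel(W(-.100,.17),max_speed=.2);st('over')
ctrl.movel(W(-.100,.068),max_speed=.12);st('down')
ctrl.movel(W(-.06,.068),max_speed=.1);st('a')
ctrl.movel(W(-.03,.068),max_speed=.1);st('b')
ctrl.movel(W(-.004,.068),max_speed=.08);st('c')
lx=-.004
while lx<.016:
    lx+=.003;ctrl.movel(W(lx,.068),max_speed=.03);f=st('s')
    if abs(f)>12:break
im,d=vision.grab_frame("scene");cv2.imwrite(f"pics/s3.png",cv2.resize(im[60:260,150:400],None,fx=3,fy=3))
```

```text
over 7.83 lx -0.0986 0.1701 [ 0.3 -0.6  0.2]
down 8.83 lx -0.0995 0.0684 [-0.8 -0.2  0.1]
a 9.38 lx -0.0599 0.0682 [-0.3  1.2 -0.4]
b 9.83 lx -0.0301 0.0679 [-0.1  0.3 -0.4]
c 10.31 lx -0.0038 0.068 [-0.2 -0.6  0.1]
s 10.56 lx -0.0013 0.068 [-1.6 -0.7  0.8]
s 10.81 lx 0.0019 0.068 [-2.3 -1.1  0.3]
s 11.06 lx 0.0053 0.068 [-1.9 -0.1  0.2]
s 11.31 lx 0.0062 0.0678 [-8.1  1.1  3.4]
s 11.56 lx 0.0063 0.0675 [-14.6   2.4  10.4]
```

View pics/s3.png

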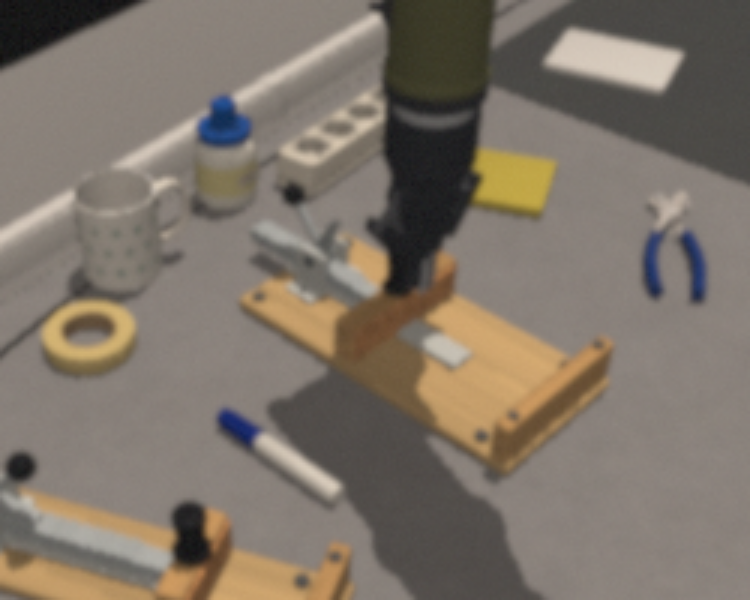

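The jaw hit its stop at lx = 6.3 mm, against 5.5 mm predicted. In the scene crop the jaw is at about (395,310) and the lever is still released at (292,193). I'll back off, lift away and check.

Run:
```python
from h import *
from station import ctrl,get_state
ctrl.movel(W(-.03,.068),max_speed=.08)
ctrl.movel(W(-.05,.2),max_speed=.15)
ctrl.movep([.35,-.45,.25],Q)
im,d=vision.grab_frame("scene");cv2.imwrite("pics/s4.png",cv2.resize(im[60:260,120:370],None,fx=3,fy=3))
im,d=vision.grab_frame("top");cv2.imwrite("pics/t4.png",cv2.resize(im,(800,600)))
k=proj("top",np.array(W(.029,.095)));print("predicted knob top px",k*800/512)
s=get_state();print(s['time'],s['tcp_pos'],s['contact_force'])
```

```text
predicted knob top px [503.33854184 277.4795746 ]
14.575 [ 0.35155086 -0.44830274  0.24970773] [ 0.76123446  0.1589041  -0.59999096]
```

View pics/t4.png

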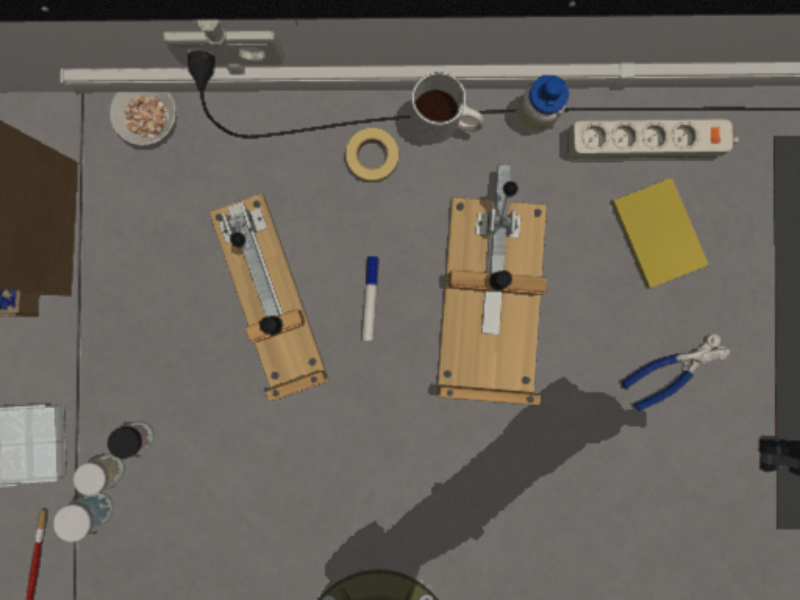

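View pics/s4.png

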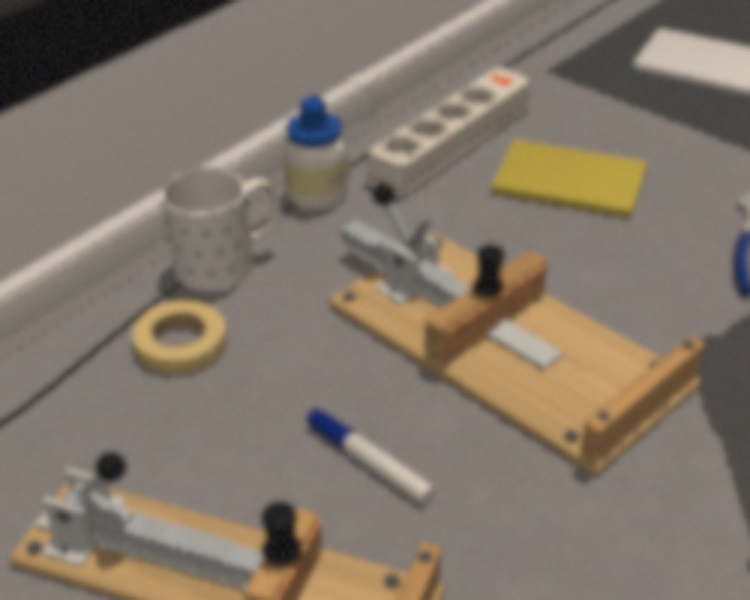

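The wide knob is at (501,279) in the top view, against (503,277) predicted for the open stop. Its ball is at (511,188), on the released side. The narrow clamp's ball (238,240) and knob (270,325) haven't moved, and the arm is clear.

```bash
python3 -c "
from station import ticket
print(ticket.close_job())"
```

```text
the job is handed in; nothing more can be done
None
```

The wide clamp is open: its pawl lever is thrown over to the released side and its jaw is against the stop. I handed the job in soon after 14.6 s on the robot's clock.

- **What I did:** With the fingers closed, I pushed the lever ball past upright. I then pushed the jaw knob until the jaw reached its stop. The wrist force rose to about 15 N there, less than 1 mm from where I had calculated the stop. After that I backed off and moved the arm clear.
- **Last checks:** In the final top picture the knob was within about 2 pixels of where it should be when fully open, and the pawl ball lay on the released side. The narrow clamp's ball and knob were in the same place as at the start, and nothing was touching the robot.
- **Disagreement:** At the start, the trained network's low-confidence guess for the wide knob in the top view (p 0.32) pointed at the narrow clamp. I ignored it and measured from the picture instead. No other check failed or disagreed.

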